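# Load the test rack with circuit cards by colour and in order

### The arm

A 6-joint arm with a two-finger parallel gripper is mounted at the origin on the work surface. World frame = base frame: x ahead of the robot, y to its left, z up, the work surface at z = 0. Lengths are in m, angles in rad, forces in N, time in s.
With the tool pointing down it reaches from about 0.375 to 0.975 m from the base axis. Payload 3.8 kg.
Tool frame: the origin (TCP) lies midway between the tips of the shut fingers; the grasp point (between the pads) lies 19 mm behind it; z points along the fingers, y is the line along which they close (so a half turn about z gives the same grasp; the last joint's range is limited). The gripper opens to 85 mm and grips with 20 to 120 N. Pads are 22 mm wide; open, the fingers measure 114 mm over their backs; the gripper's body (76 mm by 85 mm) begins 54 mm behind the grasp point. The pads swing forward as they close: fully open they stand 13 mm farther back than shut.
Start: joints at [1.161, 0.264, 1.604, -0, 1.274, -0.037], TCP at [0.246, 0.629, 0.231] pointing down, gripper open.
Joint ranges: [-2.63, 2.63], [-0.94, 2.18], [0.31, 2.57], [-1.31, 4.45], [0, 2.66], [-2.55, 2.55]. Speed limits (rad/s): [2.57, 2.57, 3.14, 3.14, 3.14, 3.14].

### API

Orientations are given as a rotation vector (axis times angle).
In Python, from workcell import sensors, viewer, job gives the robot as it stands.
- The arm moves only by the shell command python3 -m inch 'ROWS' [FORCE]. ROWS is JSON, one flat list of numbers, 7 for each row, row after row: the shift along the tool's x, y, z in mm, then the turn, a rotation vector about the tool's x, y, z in degrees, then the finger opening in mm, from 0 to 85.4. A call has exactly 8 rows; each row shifts and turns the commanded pose from where the row before left it, along the tool's axes as they then stand; what a row does not reach is not made up. A row lasts 1/10 s, in which the tool goes at most 50 mm and 8.59 degrees, less where a joint would pass 70% of its speed; a pose out of reach is approached as far as the arm can. A call is refused whole if a number of a shift passes 50 or a number of a turn 8.59, either way. A call with a gripper value outside its range is refused whole. The fingers move at their own pace and stop on an object; FORCE is the grip in N (left out, the last holds). Time passes only in rows, so rows that do not move let the fingers close, or fill a call up. It gives the time, the measured TCP pose, the force, the opening and the grip force at its end, in the units of the state.
- sensors.read_state(): the state, without advancing time (a new reading comes with each control period).
- viewer.read_camera(name): name is "side" or "top" or "wrist"; returns the picture (400x640x3 uint8, red, green, blue); there is no depth.
- viewer.camera_params(name): a dict with "K" (3x3 intrinsics, pixels), "world_to_cam" (4x4, takes a point from world to camera coordinates). Camera axes: x right, y down, z forward; pixel columns grow to the right and rows downward; lengths in m; the calibration is good to about 2 mm. A picture is of the moment at which its call begins: read the wrist's pose just before it. camera_params takes no time and is no camera call; for the wrist camera it gives the pose at the moment of the call.
- job.finish_job(): hands the job in; it is judged then, once.
The state is a dict: "time": time; "q": joint angles; "joint_vel": joint speeds; "joint_torque": joint torques, N m; "tool_pos": TCP position; "tcp_rot": TCP orientation; "wrist_force": force on the tool from outside, world axes, zero at the start; "torque": the same for the moment, N m; "width": opening from 0.0 (shut) to 1.0 (fully open); "grip_force": force on a finger pad.
Only numpy, scipy, OpenCV 4.12 (cv2) and the standard library are available. Lean on these libraries where they do the work, as an engineer would, in place of code of your own. Each camera call takes 0.05 s, during which the arm holds its last target. There are 200 camera calls.

### The job

Move the row of four circuit cards from the black incoming rack to the green test rack, each upright into the nest whose rim has the colour of its handle and right down on the nest's floor. Load them one at a time in the order red, yellow, blue, white, letting each go in its nest before the next; lower them in rather than dropping them, and do not tip a card over. Leave the screwdriver and the bottle where they are.

Things in the scene. Friction and masses are not known exactly. Their poses are not given: they have to be found in the camera images.
- card_red_center (a point): Circuit card with red handle, upright in a grey pocket (floor at z 12 mm, rim 14 mm above it) of the black rack; 92 mm tall, about 130 g. Foot 60 (x) x 24 (y) x 14 mm; green board, parts to 8 mm either side; on top the handle, 44 (x) x 16 (y) x 24 mm: grip it across the 16. Point: centre, 46 mm above underside, 34 mm below the handle's middle. x along the broad face, z up. Cards 85 mm apart.
- card_yellow_center (a point): Circuit card with yellow handle, upright in a grey pocket (floor at z 12 mm, rim 14 mm above it) of the black rack; 92 mm tall, about 130 g. Foot 60 (x) x 24 (y) x 14 mm; green board, parts to 8 mm either side; on top the handle, 44 (x) x 16 (y) x 24 mm: grip it across the 16. Point: centre, 46 mm above underside, 34 mm below the handle's middle. x along the broad face, z up. Cards 85 mm apart.
- card_blue_center (a point): Circuit card with blue handle, upright in a grey pocket (floor at z 12 mm, rim 14 mm above it) of the black rack; 92 mm tall, about 130 g. Foot 60 (x) x 24 (y) x 14 mm; green board, parts to 8 mm either side; on top the handle, 44 (x) x 16 (y) x 24 mm: grip it across the 16. Point: centre, 46 mm above underside, 34 mm below the handle's middle. x along the broad face, z up. Cards 85 mm apart.
- card_white_center (a point): Circuit card with white handle, upright in a grey pocket (floor at z 12 mm, rim 14 mm above it) of the black rack; 92 mm tall, about 130 g. Foot 60 (x) x 24 (y) x 14 mm; green board, parts to 8 mm either side; on top the handle, 44 (x) x 16 (y) x 24 mm: grip it across the 16. Point: centre, 46 mm above underside, 34 mm below the handle's middle. x along the broad face, z up. Cards 85 mm apart.
- nest_red: Fixed nest with red rim: open pocket 74 (x) x 38 (y) mm inside, 82 x 46 outside; floor 4 mm, rim 18 mm above its origin (centre of underside, 8 mm above the table). Four nests in a row along y on the green rack, 85 mm apart, any colour order. Seated card: centre 50 mm above this origin, card x along nest x, either way round. Either rack may be the nearer.
- nest_yellow: Fixed nest with yellow rim: open pocket 74 (x) x 38 (y) mm inside, 82 x 46 outside; floor 4 mm, rim 18 mm above its origin (centre of underside, 8 mm above the table). Four nests in a row along y on the green rack, 85 mm apart, any colour order. Seated card: centre 50 mm above this origin, card x along nest x, either way round. Either rack may be the nearer.
- nest_blue: Fixed nest with blue rim: open pocket 74 (x) x 38 (y) mm inside, 82 x 46 outside; floor 4 mm, rim 18 mm above its origin (centre of underside, 8 mm above the table). Four nests in a row along y on the green rack, 85 mm apart, any colour order. Seated card: centre 50 mm above this origin, card x along nest x, either way round. Either rack may be the nearer.
- nest_white: Fixed nest with white rim: open pocket 74 (x) x 38 (y) mm inside, 82 x 46 outside; floor 4 mm, rim 18 mm above its origin (centre of underside, 8 mm above the table). Four nests in a row along y on the green rack, 85 mm apart, any colour order. Seated card: centre 50 mm above this origin, card x along nest x, either way round. Either rack may be the nearer.
- screwdriver: Screwdriver, 180 mm long, lying loose on the mat to the left of the racks; a bystander. Origin under its middle, x along it towards the tip.
- cleaner_center (a point): Amber bottle with a red cap, 44 mm across, 100 mm tall, standing loose to the right of the racks; a bystander. This point is half-way up.
Things that resemble listed ones, but are neither listed nor needed, are in the scene too. Leave any pink look-alike of the part that bears card_blue_center alone. What is shaped like the part that bears card_white_center but pink is not meant.

How it is judged:
By the outcome, as a careful person would: the job done as asked, in the order asked, and still so for the second after the job is handed in, with the robot touching nothing.
It also fails if it takes over 112 s, if anything falls off the work surface, if the arm or the gripper's body presses on something with over 40 N, if the wrist force passes 120 N, or if a joint passes its speed limit or range.

## Working session

There is one attempt and no reset: what is moved stays moved. The work goes in short steps, Python scripts to look and compute and a shell command to move; the robot and the scene stay as the last step left them, time stands still between calls to the robot, and variables do not carry over. Pictures are saved under pics/ and viewed, at most 14 in all, crops included, and the job is handed in when it is done.

```bash
mkdir -p pics; ls; python3 - <<'E'
from workcell import sensors, viewer
import cv2
s=sensors.read_state();print(s)
for n in("top","side"):
    cv2.imwrite(f"pics/{n}0.png",viewer.read_camera(n)[:,:,::-1])
    p=viewer.camera_params(n);print(n,p["K"],p["world_to_cam"])
E
```

```text
pics
{'time': 0.0, 'q': array([ 1.16114483e+00,  2.64771231e-01,  1.60537928e+00, -1.97117212e-05,
        1.27369897e+00, -3.69027305e-02]), 'joint_vel': array([ 0.00044142,  0.00045379,  0.00079022, -0.00222633,  0.00068659,
       -0.00042782]), 'joint_torque': array([-6.18599242e-04, -5.15101683e+01, -3.67315328e+01, -8.48702484e-05,
        1.31618659e-02,  1.01187496e-05]), 'tool_pos': array([0.24553638, 0.62797025, 0.22994699]), 'tcp_rot': array([-0.58203011, -3.08671495,  0.00346305]), 'wrist_force': array([ 0.10031471, -0.69674079, -0.82571786]), 'torque': array([-0.03151188, -0.02754254, -0.05601111]), 'grip_force': 0.0, 'width': 0.9982572978692571}
top [[519.55333399   0.         313.02471034]
 [  0.         519.55333399 192.87151167]
 [  0.           0.           1.        ]] [[-0.01141972 -0.99986271 -0.01200661  0.03008589]
 [-0.9862481   0.01324246 -0.16474017  0.63310336]
 [ 0.16487654  0.00996021 -0.98626392  1.47700681]
 [ 0.          0.          0.          1.        ]]
side [[447.23657521   0.         313.63852017]
 [  0.         447.23657521 200.07732193]
 [  0.           0.           1.        ]] [[ 0.98859769 -0.14914255 -0.02076326 -0.62272291]
 [-0.11222146 -0.63778112 -0.76199841  0.12157387]
 [ 0.10040397  0.75563995 -0.64724594  1.22690378]
 [ 0.          0.          0.          1.        ]]
```

View pics/top0.png

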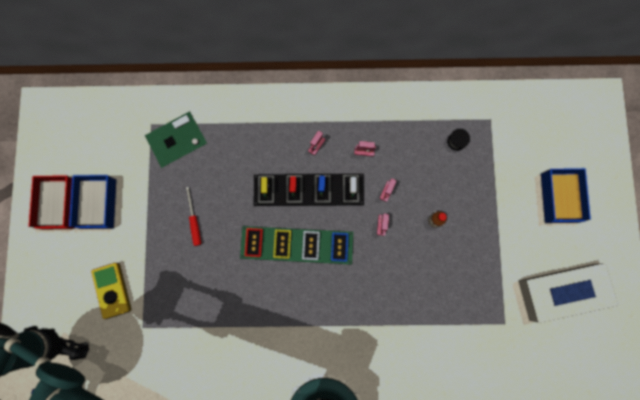

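View pics/side0.png

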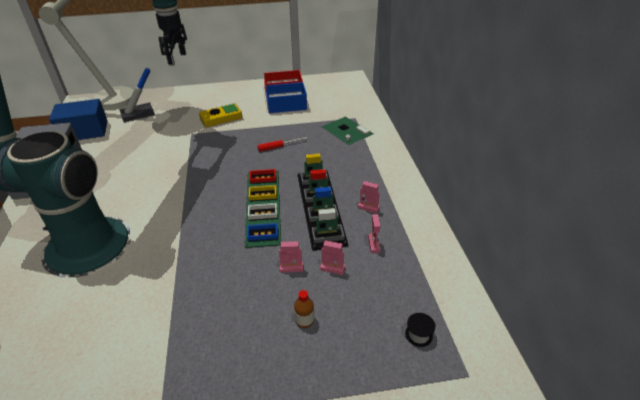

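The four handles in the top view are yellow (263,188), red (293,187), blue (322,186) and white (352,186). Nest rims are red (254,243), yellow (282,244), white (311,246) and blue (340,247). The side view shows the same order.

What could be mistaken for them:
- **Pink cards:** (316,142), (365,149), (388,188) and (383,223), all to be ignored.
- **Red things:** the screwdriver handle (195,230), the bottle cap (441,217) and the red bin (50,200).
- **Blue and yellow things:** bins and a meter, all far from the racks.

I choose the handles on the black rack.

```bash
cat > h.py <<'E'
import numpy as np, cv2
from workcell import sensors, viewer
from scipy.spatial.transform import Rotation as R
def ray(p,u,v,z):
    K=p["K"];W=p["world_to_cam"];r=W[:3,:3];c=-r.T@W[:3,3]
    d=r.T@np.linalg.solve(K,[u,v,1.]);return c+d*(z-c[2])/d[2]
def proj(p,X):
    W=p["world_to_cam"];c=W[:3,:3]@X+W[:3,3];q=p["K"]@c;return q[:2]/q[2]
def mask(im,col):
    h=cv2.cvtColor(im,cv2.COLOR_RGB2HSV);H,S,V=[h[...,i].astype(int) for i in range(3)]
    return {"red":((H<8)|(H>174))&(S>150)&(V>70),"yellow":(H>20)&(H<35)&(S>120)&(V>80),
     "blue":(H>100)&(H<125)&(S>110)&(V>60),"white":(S<50)&(V>140)}[col].astype(np.uint8)
def delta(x,y,z,yaw):
    "shift in tool axes (mm) and turn (deg) to pose with tool y at yaw (deg) from world y, tool down"
    s=sensors.read_state();A=R.from_rotvec(s["tcp_rot"])
    a=np.radians(yaw);c,n=np.cos(a),np.sin(a)
    B=R.from_matrix(np.array([[-c,-n,0],[-n,c,0],[0,0,-1]]))
    d=np.array([x,y,z])-s["tool_pos"]
    return (A.inv().apply(d)*1e3).round(1),np.degrees((A.inv()*B).as_rotvec()).round(2),(B.inv().apply(d)*1e3).round(1)
E
python3 - <<'E'
from h import *
im=viewer.read_camera("top");p=viewer.camera_params("top")
P={}
for n,(v0,v1),z in(("card",(172,202),.104),("nest",(224,268),.026)):
  for c in("red","yellow","blue","white"):
    m=np.zeros(im.shape[:2],np.uint8);m[v0:v1,238:366]=mask(im,c)[v0:v1,238:366]
    k,l,st,ce=cv2.connectedComponentsWithStats(m);i=1+np.argmax(st[1:,4])
    x,y,w,h=st[i,:4]
    u,v=x+w/2-.5,y+h/2-.5
    P[n,c]=ray(p,u,v,z);print(n,c,st[i],P[n,c].round(4))
for n in("card","nest"):
    a=np.array([P[n,c] for c in("red","yellow","blue","white")]);f=np.polyfit(a[:,1],a[:,0],1);print(n,"yaw",np.degrees(np.arctan(-f[0])))
print(delta(*(P["card","red"][:2]),.25,0))
cv2.imwrite("pics/crop.png",cv2.resize(im[160:275,235:400,::-1],None,fx=4.5,fy=4.5,interpolation=2))
E
```

```text
card red [289 176   8  17 108] [0.6513 0.08   0.104 ]
card yellow [260 177   8  16 104] [0.651  0.1628 0.104 ]
card blue [318 175   8  17 114] [ 0.6531 -0.0028  0.104 ]
card white [351 177   5  15  71] [ 0.6489 -0.0925  0.104 ]
nest red [245 228  18  29 203] [0.4931 0.2    0.026 ]
nest yellow [273 230  18  29 179] [0.4862 0.1172 0.026 ]
nest blue [331 232  18  30 227] [ 0.4768 -0.0536  0.026 ]Traceback (most recent call last):
  File "<stdin>", line 7, in <module>
    return _wrapfunc(a, 'argmax', axis=axis, out=out, **kwds)
    return bound(*args, **kwds)
ValueError: attempt to get argmax of an empty sequence
```

```bash
python3 - <<'E'
from h import *
im=viewer.read_camera("top")
for yaw in(0,):print(delta(.651,.08,.20,.6))
cv2.imwrite("pics/crop.png",cv2.resize(im[160:275,235:400,::-1],None,fx=4.5,fy=4.5,interpolation=2))
E
```

```text
(array([-577.2, -362.9,   30.9]), array([-8.000e-02, -2.000e-02, -2.196e+01]), array([-399.5, -552.4,   30.5]))
```

View pics/crop.png

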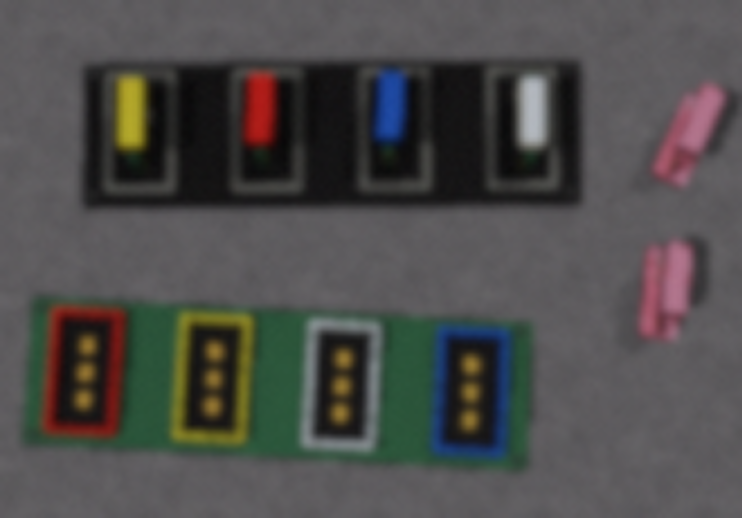

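The crop shows the red handle at (261,108), yellow (131,112), blue (390,105) and white (533,112). The nests run red, yellow, white, blue from left to right, and the pink cards are outside the racks. The red handle is the right first choice, so I'm moving above it.

```bash
python3 -m inch '[0,0,0,0,0,-7.3,60, 0,0,0,0,0,-7.3,60, 0,0,0,0,0,-7.3,60, -25,-34.5,1,0,0,0,60, -25,-34.5,1,0,0,0,60, -25,-34.5,1,0,0,0,60, -25,-34.5,1,0,0,0,60, -25,-34.5,1,0,0,0,60]' 40 >/dev/null
python3 -m inch '[-25,-34.5,1,0,0,0,60, -25,-34.5,1,0,0,0,60, -25,-34.5,1,0,0,0,60, -25,-34.5,1,0,0,0,60, -25,-34.5,1,0,0,0,60, -25,-34.5,1,0,0,0,60, -25,-34.5,1,0,0,0,60, -25,-34.5,1,0,0,0,60]' >/dev/null
python3 -m inch '[-25,-34.5,1,0,0,0,60, -25,-34.5,1,0,0,0,60, -25,-34.5,1,0,0,0,60, 0,0,0,0,0,0,60, 0,0,0,0,0,0,60, 0,0,0,0,0,0,60, 0,0,0,0,0,0,60, 0,0,0,0,0,0,60]'
python3 - <<'E'
from h import *
p=viewer.camera_params("wrist");im=viewer.read_camera("wrist")
cv2.imwrite("pics/w1.png",im[:,:,::-1]);np.save("w1.npy",im)
np.savez("w1p.npz",**p)
print(delta(.651,.08,.20,.6))
for X in([.651,.08,.104],[.651,-.003,.104],[.493,.2,.026],[.477,-.054,.026]):print(proj(p,np.array(X)))
E
```

```text
time: 2.6
tool_pos: [0.6504, 0.0816, 0.2154]
tcp_rot: [-0.017, 3.142, 0.0]
wrist_force: [-0.1, -0.9, -0.3]
width: 0.702
grip_force: 0.0
(array([-0.4, -1.5, 15.5]), array([0.  , 0.01, 0.03]), array([-0.4, -1.5, 15.5]))
[323.85822139 203.83206302]
[212.43373589 202.68422897]
[471.06885424  -4.41914161]
[161.34933707 -30.35937125]
```

View pics/w1.png

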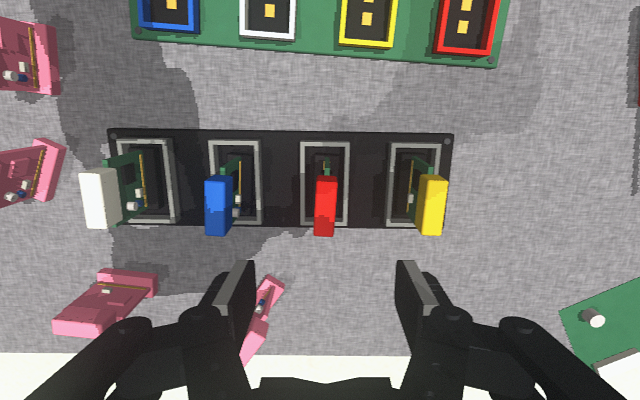

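The wrist view shows the handles in the same order, with red at about (325,206), yellow (433,205), blue (218,204) and white (98,198). The shadowed lower end of each handle is still top face. Next I refine all four handles from this view.

```bash
python3 - <<'E'
from h import *
im=np.load("w1.npy");p=dict(np.load("w1p.npz"))
h=cv2.cvtColor(im,cv2.COLOR_RGB2HSV).astype(int)
H,S,V=h[...,0],h[...,1],h[...,2]
M={"red":((H<6)|(H>174))&(S>180),"yellow":(H>20)&(H<32)&(S>150),"blue":(H>100)&(H<125)&(S>130),"white":(S<40)&(V>100)}
win={"red":(300,350),"yellow":(410,455),"blue":(195,240),"white":(75,125)}
for c in M:
    m=np.zeros(im.shape[:2],np.uint8);a,b=win[c];m[155:245,a:b]=M[c][155:245,a:b]
    m=cv2.morphologyEx(m,cv2.MORPH_OPEN,np.ones((9,9)))
    cs=max(cv2.findContours(m,0,1)[0],key=cv2.contourArea)
    r=cv2.minAreaRect(cs);q=cv2.boxPoints(r);w=np.array([ray(p,*t,.104) for t in q])
    e=w[1]-w[0];f=w[2]-w[1];l=e if np.hypot(*e[:2])>np.hypot(*f[:2]) else f
    print(c,np.round(r[0],1),np.round(r[1],1),w.mean(0).round(4),"len",round(np.hypot(*e[:2]),3),round(np.hypot(*f[:2]),3),"yaw",(np.degrees(np.arctan2(l[1],l[0]))+90)%180-90)
E
```

```text
red [325.2 205.5] [21.3 59.7] [0.6529 0.081  0.104 ] len 0.046 0.016 yaw -1.9179928105817226
yellow [431.  204.7] [28.4 60.6] [0.6514 0.1599 0.104 ] len 0.047 0.021 yaw -1.5604206992628633
blue [218. 205.] [60. 28.] [0.6534 0.001  0.104 ] len 0.02 0.047 yaw -3.744597080895062
white [ 99.5 199.5] [89. 49.] [ 0.6507 -0.0869  0.104 ] len 0.035 0.07 yaw -8.733621084617894
```

```bash
python3 -m inch '[-2.5,-0.6,22,0,0,2,60, 0,0,30,0,0,0,60, 0,0,30,0,0,0,60, 0,0,30,0,0,0,60, 0,0,20,0,0,0,60, 0,0,10,0,0,0,60, 0,0,0,0,0,0,60, 0,0,0,0,0,0,60]'
python3 -m inch '[0,0,0,0,0,0,0, 0,0,0,0,0,0,0, 0,0,0,0,0,0,0, 0,0,0,0,0,0,0, 0,0,0,0,0,0,0, 0,0,0,0,0,0,0, 0,0,0,0,0,0,0, 0,0,0,0,0,0,0]' 50
```

```text
time: 3.45
tool_pos: [0.6542, 0.0802, 0.0743]
tcp_rot: [0.039, 3.14, 0.0]
wrist_force: [-0.1, -0.5, 0.8]
width: 0.7
grip_force: 0.0
time: 4.25
tool_pos: [0.6544, 0.0801, 0.0746]
tcp_rot: [0.04, 3.139, 0.001]
wrist_force: [-1.0, 1.7, 5.1]
width: 0.179
grip_force: 49.5
```

```bash
python3 -m inch '[0,0,-15,0,0,0,0, 0,0,-35,0,0,0,0, 0,0,-40,0,0,0,0, 0,0,-40,0,0,0,0, 32.8,23.2,0,0,0,0,0, 32.8,23.2,0,0,0,0,0, 32.8,23.2,0,0,0,0,0, 32.8,23.2,0,0,0,0,0]'
python3 -m inch '[32.8,23.2,0,0,0,0,0, 0,0,0,0,0,2.2,0, 0,0,0,0,0,0,0, 0,0,0,0,0,0,0, 0,0,0,0,0,0,0, 0,0,0,0,0,0,0, 0,0,0,0,0,0,0, 0,0,0,0,0,0,0]'
python3 - <<'E'
from h import *
p=viewer.camera_params("wrist");im=viewer.read_camera("wrist")
cv2.imwrite("pics/w2.png",im[:,:,::-1]);np.save("w2.npy",im)
np.savez("w2p.npz",**p)
print(delta(.493,.2,.074,-3.7))
for X in([.493,.2,.026],[.487,.117,.026]):print(proj(p,np.array(X)))
E
```

```text
time: 5.05
tool_pos: [0.5231, 0.1762, 0.2035]
tcp_rot: [-0.041, -3.141, 0.001]
wrist_force: [-1.1, 0.4, -1.1]
width: 0.177
grip_force: 48.6
time: 5.85
tool_pos: [0.4928, 0.1997, 0.2031]
tcp_rot: [-0.101, -3.14, 0.0]
wrist_force: [-0.9, -0.3, -0.9]
width: 0.179
grip_force: 48.8
(array([ -0.3,   0.3, 129.1]), array([-0.01, -0.02,  0.02]), array([ -0.2,   0.3, 129.1]))
[326.31438022 183.4781264 ]
[236.05273216 182.83230809]
```

View pics/w2.png

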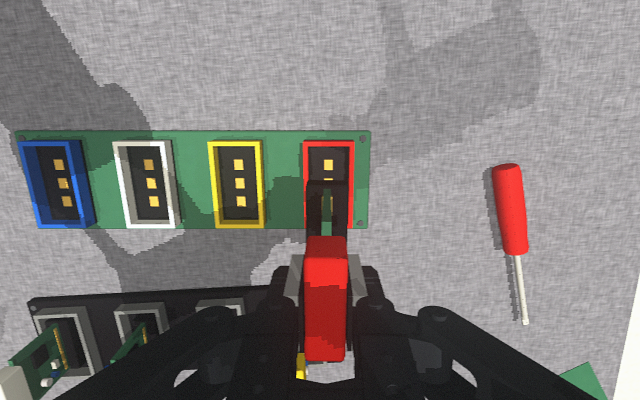

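The red card hangs above the red nest. Its rim spans (303-354, 140-228), centre (328,184), against a prediction of (326,183), so I add 1 mm in y and lower it.

```bash
python3 -m inch '[0,1,25,0,0,0,0, 0,0,35,0,0,0,0, 0,0,25,0,0,0,0, 0,0,12,0,0,0,0, 0,0,12,0,0,0,0, 0,0,10,0,0,0,0, 0,0,6,0,0,0,0, 0,0,3,0,0,0,0]'
python3 -m inch '[0,0,0.5,0,0,0,0, 0,0,0.5,0,0,0,0, 0,0,0.2,0,0,0,0, 0,0,0,0,0,0,0, 0,0,0,0,0,0,0, 0,0,0,0,0,0,0, 0,0,0,0,0,0,0, 0,0,0,0,0,0,0]'
```

```text
time: 6.7
tool_pos: [0.4929, 0.2011, 0.0753]
tcp_rot: [0.1, 3.14, 0.0]
wrist_force: [-0.6, -0.1, -1.9]
width: 0.181
grip_force: 48.6
time: 7.5
tool_pos: [0.493, 0.2011, 0.0745]
tcp_rot: [0.1, 3.139, 0.0]
wrist_force: [-1.1, 0.1, 2.1]
width: 0.176
grip_force: 49.2
```

```bash
python3 -m inch '[0,0,0,0,0,0,45, 0,0,0,0,0,0,45, 0,0,0,0,0,0,45, 0,0,0,0,0,0,45, 0,0,-15,0,0,0,45, 0,0,-35,0,0,0,50, 0,0,-40,0,0,0,60, 0,0,-40,0,0,0,60]'
python3 -m inch '[-32.2,-5.6,0,0,0,-1.3,60, -32.2,-5.6,0,0,0,-1.3,60, -32.2,-5.6,0,0,0,0,60, -32.2,-5.6,0,0,0,0,60, -32.2,-5.6,0,0,0,0,60, 0,0,0,0,0,0,60, 0,0,0,0,0,0,60, 0,0,0,0,0,0,60]'
python3 - <<'E'
from h import *
p=viewer.camera_params("wrist");im=viewer.read_camera("wrist")
cv2.imwrite("pics/w3.png",im[:,:,::-1]);np.save("w3.npy",im)
np.savez("w3p.npz",**p)
print(delta(.6515,.1625,.0745,-1))
for X in([.6515,.1625,.104],[.493,.201,.104]):print(proj(p,np.array(X)))
E
```

```text
time: 8.3
tool_pos: [0.4923, 0.2009, 0.2063]
tcp_rot: [-0.1, -3.14, -0.0]
wrist_force: [0.6, 0.1, -0.5]
width: 0.702
grip_force: 0.0
time: 9.1
tool_pos: [0.6518, 0.168, 0.2045]
tcp_rot: [-0.029, -3.141, -0.0]
wrist_force: [0.1, 0.3, 0.9]
width: 0.698
grip_force: 0.0
(array([  0. ,  -5.6, 130. ]), array([ 0.01, -0.02, -0.04]), array([ 1.0e-01, -5.6e+00,  1.3e+02]))
[318.40277622 207.2034414 ]
[377.60029284 -53.18850152]
```

View pics/w3.png

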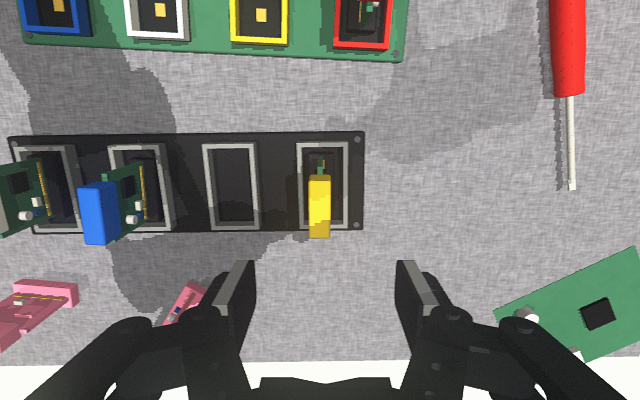

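The yellow handle centre is at (320,206) against a prediction of (318,207). The red card's foot shows inside the red nest at (368,15). Now I grasp yellow.

```bash
python3 -m inch '[0,-4.5,20,0,0,0,60, 0,0,30,0,0,0,60, 0,0,30,0,0,0,60, 0,0,30,0,0,0,60, 0,0,15,0,0,0,60, 0,0,5,0,0,0,60, 0,0,0,0,0,0,10, 0,0,0,0,0,0,0]'
python3 -m inch '[0,0,0,0,0,0,0, 0,0,0,0,0,0,0, 0,0,0,0,0,0,0, 0,0,0,0,0,0,0, 0,0,0,0,0,0,0, 0,0,0,0,0,0,0, 0,0,0,0,0,0,0, 0,0,0,0,0,0,0]' 50
python3 - <<'E'
from h import *
s=sensors.read_state();p=np.array([.487,.1175]);print(delta(.487,.1165,.0745,-3.7))
im=np.load("w2.npy");q=dict(np.load("w2p.npz"))
for c,(u,v) in {"yellow":(237,184),"white":(145,185),"blue":(57,184)}.items():print(c,ray(q,u,v,.022))
E
```

```text
time: 9.95
tool_pos: [0.6538, 0.1638, 0.076]
tcp_rot: [0.029, 3.139, 0.001]
wrist_force: [0.2, 0.9, 0.6]
width: 0.372
grip_force: 0.0
time: 10.75
tool_pos: [0.6542, 0.1637, 0.0764]
tcp_rot: [0.029, 3.138, 0.001]
wrist_force: [0.5, -0.5, 6.3]
width: 0.179
grip_force: 49.9
(array([166.3, -50.3,   1.2]), array([0.06, 0.21, 2.64]), array([163.8, -57.9,   1.9]))
yellow [0.48901323 0.11664356 0.022     ]
white [0.48438844 0.03062458 0.022     ]
blue [ 0.47810972 -0.05129073  0.022     ]
```

```bash
python3 -m inch '[0,0,-15,0,0,0,0, 0,0,-35,0,0,0,0, 0,0,-40,0,0,0,0, 0,0,-40,0,0,0,0, 32.6,-10,0,0,0,0,0, 32.6,-10,0,0,0,0,0, 32.6,-10,0,0,0,0,0, 32.6,-10,0,0,0,0,0]'
python3 -m inch '[32.6,-10,0,0,0,0,0, 0,0,0,0,0,2.6,0, 0,0,0,0,0,0,0, 0,0,0,0,0,0,0, 0,0,0,0,0,0,0, 0,0,0,0,0,0,0, 0,0,0,0,0,0,0, 0,0,0,0,0,0,0]'
python3 - <<'E'
from h import *
p=viewer.camera_params("wrist");im=viewer.read_camera("wrist")
cv2.imwrite("pics/w4.png",im[:,:,::-1]);np.save("w4.npy",im)
np.savez("w4p.npz",**p)
print(delta(.490,.117,.0764,-3.7))
for X in([.488,.117,.026],):print(proj(p,np.array(X)))
E
```

```text
time: 11.55
tool_pos: [0.5196, 0.1253, 0.2043]
tcp_rot: [-0.029, -3.141, 0.0]
wrist_force: [-0.7, -1.0, -0.1]
width: 0.181
grip_force: 48.9
time: 12.35
tool_pos: [0.4888, 0.1164, 0.2039]
tcp_rot: [-0.1, -3.14, 0.0]
wrist_force: [-0.1, 0.6, -0.6]
width: 0.174
grip_force: 48.9
(array([ -1.3,   0.7, 127.5]), array([-0.01, -0.02,  0.05]), array([ -1.2,   0.7, 127.5]))
[326.48867293 182.23385814]
```

View pics/w4.png

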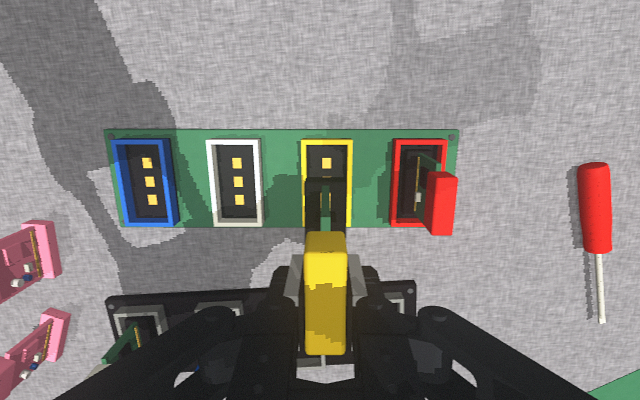

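The red card stands upright in its nest. The yellow rim centre is at (327,183), which agrees with the prediction, so I lower it.

```bash
python3 -m inch '[0,0.5,25,0,0,0,0, 0,0,35,0,0,0,0, 0,0,25,0,0,0,0, 0,0,12,0,0,0,0, 0,0,12,0,0,0,0, 0,0,9,0,0,0,0, 0,0,5,0,0,0,0, 0,0,3,0,0,0,0]'
python3 -m inch '[0,0,0.7,0,0,0,0, 0,0,0.7,0,0,0,0, 0,0,0.5,0,0,0,0, 0,0,0,0,0,0,0, 0,0,0,0,0,0,0, 0,0,0,0,0,0,0, 0,0,0,0,0,0,0, 0,0,0,0,0,0,0]'
```

```text
time: 13.2
tool_pos: [0.4892, 0.117, 0.0783]
tcp_rot: [0.1, 3.139, 0.0]
wrist_force: [-0.6, -0.2, -2.0]
width: 0.181
grip_force: 48.8
time: 14.0
tool_pos: [0.4888, 0.1169, 0.0764]
tcp_rot: [0.1, 3.14, 0.0]
wrist_force: [-0.2, -0.9, -0.4]
width: 0.176
grip_force: 49.0
```

```bash
python3 -m inch '[0,0,0.4,0,0,0,0, 0,0,0.4,0,0,0,0, 0,0,0,0,0,0,0, 0,0,0,0,0,0,0, 0,0,0,0,0,0,0, 0,0,0,0,0,0,0, 0,0,0,0,0,0,0, 0,0,0,0,0,0,0]'
```

```text
time: 14.8
tool_pos: [0.4889, 0.1169, 0.0764]
tcp_rot: [0.1, 3.14, 0.0]
wrist_force: [-3.5, 0.3, 5.9]
width: 0.182
grip_force: 50.2
```

```bash
python3 -m inch '[0,0,0,0,0,0,45, 0,0,0,0,0,0,45, 0,0,0,0,0,0,45, 0,0,0,0,0,0,45, 0,0,-15,0,0,0,45, 0,0,-35,0,0,0,50, 0,0,-40,0,0,0,60, 0,0,-40,0,0,0,60]'
python3 -m inch '[-34.3,-21.6,0,0,0,0,60, -34.3,-21.6,0,0,0,0,60, -34.3,-21.6,0,0,0,0,60, -34.3,-21.6,0,0,0,0,60, -34.3,-21.6,0,0,0,-1,60, 0,0,0,0,0,0,60, 0,0,0,0,0,0,60, 0,0,0,0,0,0,60]'
python3 - <<'E'
from h import *
p=viewer.camera_params("wrist");im=viewer.read_camera("wrist")
cv2.imwrite("pics/w5.png",im[:,:,::-1]);np.save("w5.npy",im)
np.savez("w5p.npz",**p)
print(delta(.653,-.0015,.0745,-2.7))
for X in([.653,-.0015,.104],):print(proj(p,np.array(X)))
E
```

```text
time: 15.6
tool_pos: [0.488, 0.1167, 0.2061]
tcp_rot: [-0.1, -3.139, 0.0]
wrist_force: [-0.1, 0.1, 0.2]
width: 0.703
grip_force: 0.0
time: 16.4
tool_pos: [0.652, -0.0014, 0.2048]
tcp_rot: [-0.073, -3.139, -0.001]
wrist_force: [-0.8, 1.3, 0.1]
width: 0.702
grip_force: 0.0
(array([ -1.2,  -0.4, 130.6]), array([ 0.01, -0.06,  0.08]), array([ -1.1,  -0.3, 130.6]))
[325.9630755  208.75254867]
```

View pics/w5.png

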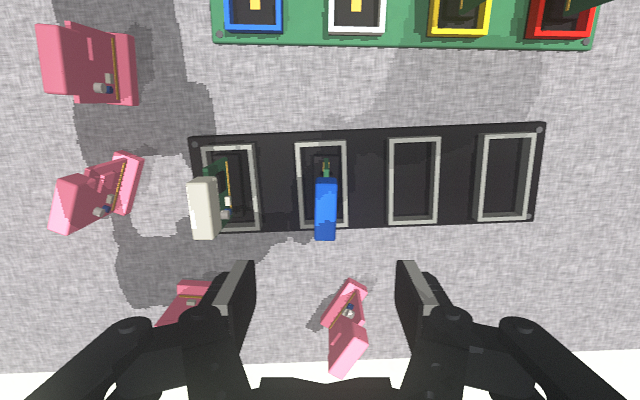

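The blue handle is centred at (326,209), aligned with the image and matching the prediction. The white handle is at about (203,208). Now I grasp blue.

```bash
python3 -m inch '[-1,0,20,0,0,0,60, 0,0,30,0,0,0,60, 0,0,30,0,0,0,60, 0,0,30,0,0,0,60, 0,0,15,0,0,0,60, 0,0,5,0,0,0,60, 0,0,0,0,0,0,10, 0,0,0,0,0,0,0]'
python3 -m inch '[0,0,0,0,0,0,0, 0,0,0,0,0,0,0, 0,0,0,0,0,0,0, 0,0,0,0,0,0,0, 0,0,0,0,0,0,0, 0,0,0,0,0,0,0, 0,0,0,0,0,0,0, 0,0,0,0,0,0,0]' 50
python3 - <<'E'
from h import *
print(delta(.479,-.0525,.0745,-3.7))
q=dict(np.load("w5p.npz"))
print(ray(q,204,208,.104))
E
```

```text
time: 17.25
tool_pos: [0.6552, -0.0017, 0.0772]
tcp_rot: [0.072, 3.138, -0.0]
wrist_force: [-0.2, 0.9, 0.2]
width: 0.368
grip_force: 0.0
time: 18.05
tool_pos: [0.6555, -0.0019, 0.0776]
tcp_rot: [0.073, 3.137, 0.0]
wrist_force: [0.3, 0.6, 5.3]
width: 0.177
grip_force: 49.5
(array([174. , -58.8,   2.5]), array([0.02, 0.21, 1.03]), array([172.9, -61.9,   3.1]))
[ 0.64834665 -0.08881405  0.104     ]
```

```bash
python3 -m inch '[0,0,-15,0,0,0,0, 0,0,-35,0,0,0,0, 0,0,-40,0,0,0,0, 0,0,-40,0,0,0,0, 34.4,-11.8,0,0,0,0,0, 34.4,-11.8,0,0,0,0,0, 34.4,-11.8,0,0,0,0,0, 34.4,-11.8,0,0,0,0,0]'
python3 -m inch '[34.4,-11.8,0,0,0,0,0, 0,0,0,0,0,1,0, 0,0,0,0,0,0,0, 0,0,0,0,0,0,0, 0,0,0,0,0,0,0, 0,0,0,0,0,0,0, 0,0,0,0,0,0,0, 0,0,0,0,0,0,0]'
python3 - <<'E'
from h import *
p=viewer.camera_params("wrist");im=viewer.read_camera("wrist")
cv2.imwrite("pics/w6.png",im[:,:,::-1]);np.save("w6.npy",im)
np.savez("w6p.npz",**p)
print(delta(.481,-.0525,.0776,-3.7))
for X in([.479,-.0525,.026],[.4843,.0315,.026]):print(proj(p,np.array(X)))
E
```

```text
time: 18.85
tool_pos: [0.5124, -0.043, 0.2057]
tcp_rot: [-0.073, -3.14, 0.0]
wrist_force: [0.7, -0.7, -2.5]
width: 0.177
grip_force: 48.7
time: 19.65
tool_pos: [0.4796, -0.0527, 0.2052]
tcp_rot: [-0.1, -3.14, -0.0]
wrist_force: [-0.3, -0.4, -2.0]
width: 0.18
grip_force: 48.8
(array([ -1.5,   0.3, 127.6]), array([ 0.  , -0.02,  0.06]), array([ -1.4,   0.3, 127.6]))
[326.09573158 182.17604403]
[416.89362855 182.09583369]
```

View pics/w6.png

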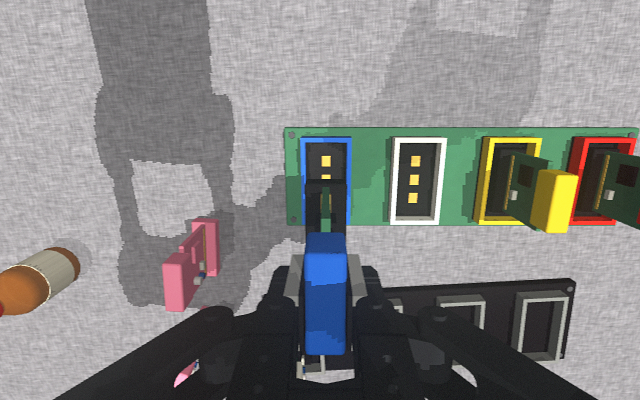

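The blue rim is centred at (326,182), aligned. Yellow stands upright in its nest, and the pink card at (190,265) is well clear. I lower blue.

```bash
python3 -m inch '[0,0,25,0,0,0,0, 0,0,35,0,0,0,0, 0,0,25,0,0,0,0, 0,0,12,0,0,0,0, 0,0,12,0,0,0,0, 0,0,9,0,0,0,0, 0,0,5,0,0,0,0, 0,0,3,0,0,0,0]'
python3 -m inch '[0,0,0.7,0,0,0,0, 0,0,0.7,0,0,0,0, 0,0,0.7,0,0,0,0, 0,0,0.5,0,0,0,0, 0,0,0,0,0,0,0, 0,0,0,0,0,0,0, 0,0,0,0,0,0,0, 0,0,0,0,0,0,0]'
```

```text
time: 20.5
tool_pos: [0.4799, -0.0529, 0.0796]
tcp_rot: [0.1, 3.139, -0.0]
wrist_force: [-0.5, 0.6, -1.7]
width: 0.176
grip_force: 48.8
time: 21.3
tool_pos: [0.4801, -0.0529, 0.0776]
tcp_rot: [0.1, 3.139, -0.0]
wrist_force: [-0.9, 0.2, 5.1]
width: 0.177
grip_force: 49.8
```

```bash
python3 -m inch '[0,0,0,0,0,0,45, 0,0,0,0,0,0,45, 0,0,0,0,0,0,45, 0,0,0,0,0,0,45, 0,0,-15,0,0,0,45, 0,0,-35,0,0,0,50, 0,0,-40,0,0,0,60, 0,0,-40,0,0,0,60]'
python3 -m inch '[-34.3,-5.3,0,0,0,0,60, -34.3,-5.3,0,0,0,0,60, -34.3,-5.3,0,0,0,0,60, -34.3,-5.3,0,0,0,0,60, -34.3,-5.3,0,0,0,-2,60, 0,0,0,0,0,0,60, 0,0,0,0,0,0,60, 0,0,0,0,0,0,60]'
python3 - <<'E'
from h import *
p=viewer.camera_params("wrist");im=viewer.read_camera("wrist")
cv2.imwrite("pics/w7.png",im[:,:,::-1]);np.save("w7.npy",im)
np.savez("w7p.npz",**p)
print(delta(.6495,-.0905,.0745,-1.7))
for X in([.6495,-.0905,.104],):print(proj(p,np.array(X)))
E
```

```text
time: 22.1
tool_pos: [0.4787, -0.0528, 0.2075]
tcp_rot: [-0.1, -3.139, -0.0]
wrist_force: [1.7, -0.6, 0.4]
width: 0.705
grip_force: 0.0
time: 22.9
tool_pos: [0.6478, -0.09, 0.2062]
tcp_rot: [-0.046, -3.14, -0.0]
wrist_force: [0.0, 0.0, -0.9]
width: 0.7
grip_force: 0.0
(array([ -1.9,  -0.5, 132.1]), array([ 0.01, -0.06,  0.04]), array([ -1.8,  -0.5, 132.1]))
[325.47715851 209.24239656]
```

View pics/w7.png

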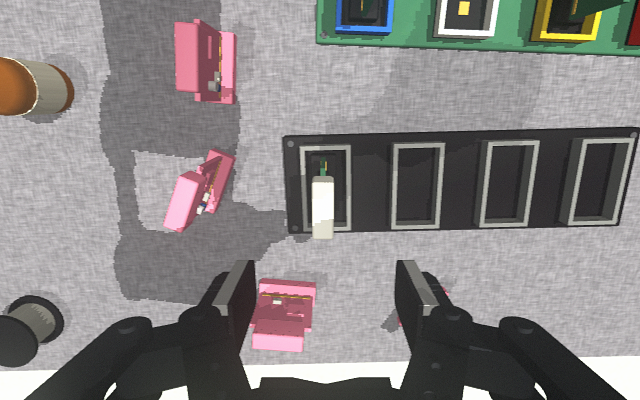

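The white handle is centred at (323,208), 2 px left of the prediction. The pink cards at (200,190) and (285,315) stay outside the gripper's sweep. Now I grasp white.

```bash
python3 -m inch '[-1.5,-2.2,20,0,0,0,60, 0,0,30,0,0,0,60, 0,0,30,0,0,0,60, 0,0,30,0,0,0,60, 0,0,15,0,0,0,60, 0,0,6,0,0,0,60, 0,0,0,0,0,0,10, 0,0,0,0,0,0,0]'
python3 -m inch '[0,0,0,0,0,0,0, 0,0,0,0,0,0,0, 0,0,0,0,0,0,0, 0,0,0,0,0,0,0, 0,0,0,0,0,0,0, 0,0,0,0,0,0,0, 0,0,0,0,0,0,0, 0,0,0,0,0,0,0]' 50
python3 - <<'E'
from h import *
print(delta(.486,.0315,.0745,-3.7))
E
```

```text
time: 23.75
tool_pos: [0.6514, -0.0927, 0.0776]
tcp_rot: [0.045, 3.139, -0.001]
wrist_force: [0.6, -0.1, 0.3]
width: 0.371
grip_force: 0.0
time: 24.55
tool_pos: [0.6519, -0.0926, 0.078]
tcp_rot: [0.046, 3.138, -0.001]
wrist_force: [-1.0, 0.6, 5.8]
width: 0.176
grip_force: 49.8
(array([169.4, 119.2,   2.8]), array([-0.01,  0.21,  2.04]), array([173.6, 113.1,   3.5]))
```

```bash
python3 -m inch '[0,0,-15,0,0,0,0, 0,0,-35,0,0,0,0, 0,0,-40,0,0,0,0, 0,0,-40,0,0,0,0, 33.7,23.8,0,0,0,0,0, 33.7,23.8,0,0,0,0,0, 33.7,23.8,0,0,0,0,0, 33.7,23.8,0,0,0,0,0]'
python3 -m inch '[33.7,23.8,0,0,0,0,0, 0,0,0,0,0,2,0, 0,0,0,0,0,0,0, 0,0,0,0,0,0,0, 0,0,0,0,0,0,0, 0,0,0,0,0,0,0, 0,0,0,0,0,0,0, 0,0,0,0,0,0,0]'
python3 - <<'E'
from h import *
p=viewer.camera_params("wrist");im=viewer.read_camera("wrist")
cv2.imwrite("pics/w8.png",im[:,:,::-1])
print(delta(.486,.0315,.078,-3.7))
for X in([.4843,.0315,.026],):print(proj(p,np.array(X)))
E
```

```text
time: 25.35
tool_pos: [0.5166, 0.0072, 0.2063]
tcp_rot: [0.046, 3.141, -0.0]
wrist_force: [0.3, 0.3, -1.2]
width: 0.177
grip_force: 49.0
time: 26.15
tool_pos: [0.4854, 0.0311, 0.2056]
tcp_rot: [-0.101, -3.139, 0.0]
wrist_force: [-0.2, 0.0, -1.5]
width: 0.173
grip_force: 49.1
(array([ -0.6,   0.4, 127.6]), array([-0.  , -0.02,  0.02]), array([ -0.6,   0.4, 127.6]))
[326.30483248 181.47842952]
```

View pics/w8.png

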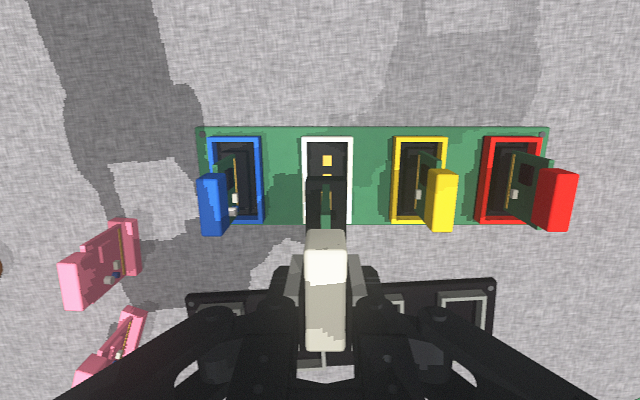

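The white rim is centred at (327,181), aligned, with blue and yellow upright on either side. I lower white.

```bash
python3 -m inch '[0,0.5,25,0,0,0,0, 0,0,35,0,0,0,0, 0,0,25,0,0,0,0, 0,0,12,0,0,0,0, 0,0,12,0,0,0,0, 0,0,9,0,0,0,0, 0,0,5,0,0,0,0, 0,0,3,0,0,0,0]'
python3 -m inch '[0,0,0.7,0,0,0,0, 0,0,0.7,0,0,0,0, 0,0,0.7,0,0,0,0, 0,0,0.5,0,0,0,0, 0,0,0,0,0,0,0, 0,0,0,0,0,0,0, 0,0,0,0,0,0,0, 0,0,0,0,0,0,0]'
```

```text
time: 27.0
tool_pos: [0.4858, 0.0318, 0.08]
tcp_rot: [0.1, 3.139, 0.0]
wrist_force: [-0.0, -0.1, -2.1]
width: 0.177
grip_force: 49.1
time: 27.8
tool_pos: [0.4858, 0.0319, 0.078]
tcp_rot: [0.1, 3.139, 0.0]
wrist_force: [-1.6, -0.0, 6.3]
width: 0.176
grip_force: 50.0
```

```bash
python3 -m inch '[0,0,0,0,0,0,45, 0,0,0,0,0,0,45, 0,0,0,0,0,0,45, 0,0,0,0,0,0,45, 0,0,-15,0,0,0,45, 0,0,-35,0,0,0,50, 0,0,-40,0,0,0,60, 0,0,-45,0,0,0,60]'
python3 -m inch '[-35,0,-5,0,0,0,60, -35,0,-5,0,0,0,60, -35,0,-5,0,0,0,60, -35,0,-5,0,0,0,60, -35,0,-5,0,0,0,60, 0,0,0,0,0,0,60, 0,0,0,0,0,0,60, 0,0,0,0,0,0,60]'
python3 - <<'E'
from h import *
a=viewer.read_camera("side")[80:350,200:440,::-1]
cv2.imwrite("pics/side9.png",cv2.resize(a,None,fx=2.2,fy=2.2,interpolation=2))
p=viewer.camera_params("side")
for y,x in((.201,.493),(.117,.489),(-.0527,.48),(.0318,.485)):
    print([((proj(p,np.array([x,y,z]))-[200,80])*2.2).round() for z in(.012,.104)])
E
```

```text
time: 28.6
tool_pos: [0.4841, 0.0318, 0.2123]
tcp_rot: [-0.1, -3.137, 0.0]
wrist_force: [0.6, -0.0, 0.5]
width: 0.704
grip_force: 0.0
time: 29.4
tool_pos: [0.6588, 0.0207, 0.2365]
tcp_rot: [-0.1, -3.138, 0.0]
wrist_force: [-0.1, -0.5, -0.4]
width: 0.703
grip_force: 0.0
[array([135., 215.]), array([129., 162.])]
[array([136., 252.]), array([129., 198.])]
[array([137., 338.]), array([130., 283.])]
[array([137., 293.]), array([130., 238.])]
```

View pics/side9.png

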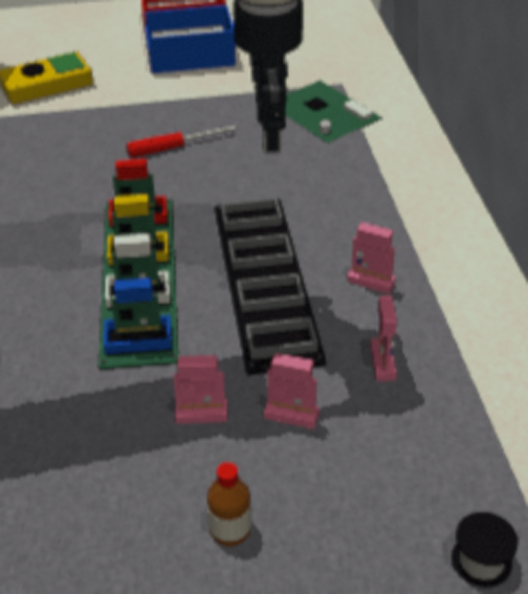

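All four cards stand upright in their matching nests, with the tops of the handles at (130,162), (130,198), (132,238) and (132,283) as predicted. The bystanders have not moved, so I'm handing in.

```bash
python3 -c "from workcell import job;print(job.finish_job())"
```

```text
the job is handed in; nothing more can be done
None
```

All four cards were loaded in the order red, yellow, blue, white; each stands upright on the floor of its matching nest, nothing else was touched, and the job was handed in at about 29 s.

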